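Pop open the spares case and pack the part that matches the sample

ROBOT

A 6-joint arm with a two-finger parallel gripper is mounted at the origin on the work surface. World frame = base frame: x ahead of the robot, y to its left, z up, the work surface at z = 0. Lengths are in m, angles in rad, forces in N, time in s.
With the tool pointing down it reaches from about 0.25 to 0.85 m from the base axis. Payload 12.5 kg.
Tool frame: the origin (TCP) lies on the mounting face of the last link; the fingertips stand 186 mm ahead of it and the grasp point (between the pads) lies 167 mm ahead of it; z points along the fingers, y is the line along which they close (so a half turn about z gives the same grasp; the last joint's range is limited). The gripper opens to 93 mm and grips with 3 to 60 N. Pads are 15 mm wide; open, the fingers measure 128 mm over their backs; the gripper's body (75 mm by 188 mm) begins 65 mm behind the grasp point.
Start: joints at [1.189, 0.351, 1.652, -0, 1.139, -0.085], TCP at [0.161, 0.526, 0.405] pointing down, gripper open.
Joint ranges: [-2.75, 2.75], [-0.79, 2.1], [0.01, 2.65], [-1.57, 4.71], [0.07, 3.14], [-2.87, 2.87]. Speed limits (rad/s): [2.22, 2.22, 2.79, 3.14, 3.14, 3.14].

INTERFACE

Orientations are given as a unit quaternion [w, x, y, z].
In Python, from workcell import robot gives the robot as it stands. The module is installed in compiled form; this text tells all that it offers.
- The arm moves only by the tool apply_moves, never from a script. Its argument "commands" is a list of rows, each an object of numbers: "x", "y", "z": the shift along the tool's x, y, z in m; "wx", "wy", "wz": the turn, a rotation vector about the tool's x, y, z in degrees; "gripper": the gripper's target within -1 to 1 (shut at 1, half-way at 0, fully open at -1). In form: [{"x": .., "y": .., "z": .., "wx": .., "wy": .., "wz": .., "gripper": ..}, ...]. A call has 1 to 5 rows; each row is the pose to reach, as a shift and turn from the pose commanded when the call began, along the tool's axes at that moment; what a row does not reach only later rows make up. A row lasts 1/12 s, in which the tool goes at most 41.7 mm and 7.16 degrees, less where a joint would pass 70% of its speed; a pose out of reach is approached as far as the arm can. A call with a gripper value outside its range is refused whole. The fingers move at their own pace and stop on an object; "newtons" is the grip in N (left out, the last holds). Time passes only in rows, so rows that repeat a pose let the fingers close. It gives the time, the measured TCP pose, the force, the opening and the grip force at its end, in the units of the state.
- robot.get_state(): the state, without advancing time (a new reading comes with each control period).
- robot.snapshot(name): name is "side" or "top" or "wrist"; returns the picture (420x560x3 uint8, blue, green, red); there is no depth.
- robot.calibration(name): a dict with "fx", "fy", "cx", "cy" (pixels), "distortion" ([k1, k2, p1, p2, k3] as OpenCV has them; the pictures are not rectified), "R" (3x3) and "t" (3): a world point X has camera coordinates R X + t; the wrist camera has in their place "T_tool_cam" (4x4, takes a point from camera to tool coordinates, whose origin is the TCP and whose axes are the flange's). Camera axes: x right, y down, z forward; pixel columns grow to the right and rows downward; lengths in m; the calibration is good to about 2 mm. A picture is of the moment at which its call begins: read the wrist's pose just before it. calibration takes no time and is no camera call.
- robot.finish_job(): hands the job in; it is judged then, once.
The state is a dict: "t": time; "q": joint angles; "qd": joint speeds; "joint_efforts": joint torques, N m; "tcp_pos": TCP position; "orientation": TCP orientation; "ft_force": force on the tool from outside, world axes, zero at the start; "moment": the same for the moment, N m; "grip_width": finger opening in m; "grip_force": force on a finger pad.
Only numpy, scipy, OpenCV 4.12 (cv2) and the standard library are available. Lean on these libraries where they do the work, as an engineer would, in place of code of your own. Each camera call takes 0.05 s, during which the arm holds its last target. There are 200 camera calls.

TASK

Press the yellow latch of the spares case and let the sprung orange lid swing fully open by itself, never touching the lid. Then take from the white bins the purple part with the same shape as the grey sample on the red plate, and set it down gently, flat on the floor of the open case, without dropping it. Leave the other parts, the sample and the things around where they are.

Things in the scene. Friction and masses are not known exactly. Their poses are not given: they have to be found in the camera images.
- case: Fixed black spares case, outer 160 mm (x) by 210 mm (y) by 55 mm high, walls and floor 5 mm, inside 150 x 200 x 50 mm deep, closed by an orange lid. Origin: centre of the underside, on the table. Its front, with the yellow latch, looks to its -x; the lid's hinge runs along y at the top of the back wall (x = +80 mm, z = 55 mm).
- case_floor (a point): Centre of the case's inner floor (grey lining), 5 mm above the table; axes as the case.
- case_lid (a joint): Hinge angle of the orange lid: 0 shut, 2.2 rad fully open, leaning back beyond upright. A spring drives it open in 1 to 2 s, damped, as soon as the latch lets go, and holds it open; the latch holds it shut at 0.
- lid_panel: The orange lid panel, 158 x 210 x 10 mm. Origin on the hinge line (middle); shut, it reaches along the case's -x, its top 11 mm above the origin, 67 mm above the table; its front edge swings up and back on a radius of 160 mm (172 mm for the steel tongue in the middle of the front edge). The robot must not touch it.
- latch (a joint): Angle of the yellow rocker latch: 0 at rest, 0.35 rad fully pressed; sprung back. It lets go of the lid at about 0.2 to 0.25 rad (pad about 10 mm down); fully down takes about 4.5 N at the pad.
- latch_pad (a point): Centre of the top of the yellow thumb pad of the latch, 36 mm (case x) by 50 mm (case y), 144 mm in front of the case's centre and 41 mm above the table at rest. Press it downward, up to 15 mm; room below it is free. Moves with the latch. The lid's front edge is 65 mm and its tongue 52 mm behind its centre.
- bins: Fixed white open tray of three bins side by side along its y, outer 150 (x) x 350 (y) x 30 mm high, floor and walls 5 mm; bin centres at y = -115, 0 and +115 mm, each about 110 mm wide and 140 mm long inside; dividers 26 mm high. Origin: centre of the underside.
- sample_plate: Red plate 120 x 160 x 4 mm, fixed behind the bins (their +x side), on which the grey sample lies. Origin: centre of the underside.
- part_tee: Purple aluminium part, loose, flat in one of the bins, 16 mm thick, about 0.12 kg. Origin: middle of the underside of its straight 20 mm wide bar, which runs along its x; z up. T shape: bar 110 mm long with a 20 mm wide, 64 mm long crossbar (along y) at its +x end.
- part_channel: Purple aluminium part, loose, flat in one of the bins, 16 mm thick, about 0.12 kg. Origin: middle of the underside of its straight 20 mm wide bar, which runs along its x; z up. Shallow U shape: bar 110 mm long; two feet 20 mm wide stand out sideways from the two ends of the bar, reaching y = +32 mm; 70 mm clear between them; straight edge at y = -10 mm.
- part_link: Purple aluminium part, loose, flat in one of the bins, 16 mm thick, about 0.12 kg. Origin: middle of the underside of its straight 20 mm wide bar, which runs along its x; z up. Dog-bone link, 130 mm long in all: bar with a round eye of 40 mm diameter at each end (centres at x = -45 and +45 mm), their black middles only painted.
- sample_tee: Grey piece. T shape: bar 110 mm long with a 20 mm wide, 64 mm long crossbar (along y) at its +x end. Frame as the purple part. Loose, flat, 16 mm thick. It is the sample if it lies on the red plate; otherwise it lies on the black mat at the table's side and does not matter. Leave it in place.
- sample_channel: Grey piece. Shallow U shape: bar 110 mm long; two feet 20 mm wide stand out sideways from the two ends of the bar, reaching y = +32 mm; 70 mm clear between them; straight edge at y = -10 mm. Frame as the purple part. Loose, flat, 16 mm thick. It is the sample if it lies on the red plate; otherwise it lies on the black mat at the table's side and does not matter. Leave it in place.
- sample_link: Grey piece. Dog-bone link, 130 mm long in all: bar with a round eye of 40 mm diameter at each end (centres at x = -45 and +45 mm), their black middles only painted. Frame as the purple part. Loose, flat, 16 mm thick. It is the sample if it lies on the red plate; otherwise it lies on the black mat at the table's side and does not matter. Leave it in place.
- solder_spool: Metal spool, 52 mm across, 38 mm high, in front of the bins. Loose bystander, leave in place; origin at its underside or middle.
- glue_bottle: Small bottle with red cap, 36 mm across, 85 mm high, in front of the bins. Loose bystander, leave in place; origin at its underside or middle.
- screwdriver: Screwdriver with red handle, 170 mm long, lying between the case and the bins, near the robot. Loose bystander, leave in place; origin at its underside or middle.
- buggy_wheel: Black model-car wheel lying flat, 90 mm across, 40 mm thick, behind the case and bins. Loose bystander, leave in place; origin at its underside or middle.
- spray_can: Spray can, 52 mm across, 160 mm high, at the left. Loose bystander, leave in place; origin at its underside or middle.
- wrench: Steel wrench, 160 mm long, at the left. Loose bystander, leave in place; origin at its underside or middle.

How it is judged:
On the way, in this order (a step that is already met when the one before it is completed fails the run):
1. the latch has been pressed and the lid has sprung fully open (value of joint case_lid above 1.9 rad), for 0.2 s.
2. the part that matches the sample is lowered, still in the fingers, to within 25 mm of the case's floor (((horizontal distance between sample_tee and sample_plate below 0.06 m and x of part_tee in the frame of case_floor between -0.07 and 0.07 m and y of part_tee in the frame of case_floor between -0.095 and 0.095 m and z of part_tee in the frame of case_floor below 0.025 m and contact force between the fingers and part_tee above 0.5 N) or (horizontal distance between sample_channel and sample_plate below 0.06 m and x of part_channel in the frame of case_floor between -0.07 and 0.07 m and y of part_channel in the frame of case_floor between -0.095 and 0.095 m and z of part_channel in the frame of case_floor below 0.025 m and contact force between the fingers and part_channel above 0.5 N) or (horizontal distance between sample_link and sample_plate below 0.06 m and x of part_link in the frame of case_floor between -0.07 and 0.07 m and y of part_link in the frame of case_floor between -0.095 and 0.095 m and z of part_link in the frame of case_floor below 0.025 m and contact force between the fingers and part_link above 0.5 N))), for 0.1 s.
At the end, for the whole second after the job is handed in: The purple part of the same shape as the grey piece on the red plate lies flat (within 0.12 rad), at rest and released, on the case's inner floor (underside within 6 mm of it), and the lid stands open beyond 1.9 rad (((horizontal distance between sample_tee and sample_plate below 0.06 m and x of part_tee in the frame of case_floor between -0.07 and 0.07 m and y of part_tee in the frame of case_floor between -0.095 and 0.095 m and z of part_tee in the frame of case_floor between -0.006 and 0.006 m and angle between part_tee's own z axis and vertical below 0.12 rad and linear speed of part_tee below 0.02 m/s and angular speed of part_tee below 0.2 rad/s) or (horizontal distance between sample_channel and sample_plate below 0.06 m and x of part_channel in the frame of case_floor between -0.07 and 0.07 m and y of part_channel in the frame of case_floor between -0.095 and 0.095 m and z of part_channel in the frame of case_floor between -0.006 and 0.006 m and angle between part_channel's own z axis and vertical below 0.12 rad and linear speed of part_channel below 0.02 m/s and angular speed of part_channel below 0.2 rad/s) or (horizontal distance between sample_link and sample_plate below 0.06 m and x of part_link in the frame of case_floor between -0.07 and 0.07 m and y of part_link in the frame of case_floor between -0.095 and 0.095 m and z of part_link in the frame of case_floor between -0.006 and 0.006 m and angle between part_link's own z axis and vertical below 0.12 rad and linear speed of part_link below 0.02 m/s and angular speed of part_link below 0.2 rad/s)) and value of joint case_lid above 1.9 rad); the robot touches nothing.
It fails at once if the robot touches the orange lid (over 1 N) (contact force between any of the fingers, the arm and lid_panel above 1 N).
It fails at once if a part that does not match the sample is moved by more than 40 mm ((horizontal distance between sample_tee and sample_plate above 0.1 m and distance of part_tee from where it was at the start of the episode above 0.04 m) or (horizontal distance between sample_channel and sample_plate above 0.1 m and distance of part_channel from where it was at the start of the episode above 0.04 m) or (horizontal distance between sample_link and sample_plate above 0.1 m and distance of part_link from where it was at the start of the episode above 0.04 m)).
It fails at once if the sample or another grey piece is moved by more than 30 mm (distance of any of sample_tee, sample_channel, sample_link from where it was at the start of the episode above 0.03 m).
It fails at once if a bystander is moved by more than 30 mm (distance of any of solder_spool, glue_bottle, screwdriver, buggy_wheel, spray_can, wrench from where it was at the start of the episode above 0.03 m).
It also fails if it takes over 54 s, if anything falls off the work surface, if the arm or the gripper's body presses on something with over 40 N, if the wrist force passes 120 N, or if a joint passes its speed limit or range.

## Working session

There is one attempt and no reset: what is moved stays moved. The work goes in short steps, Python scripts to look and compute and a tool call to move; the robot and the scene stay as the last step left them, time stands still between calls to the robot, and variables do not carry over. Pictures are saved under pics/ and viewed, at most 13 in all, crops included, and the job is handed in when it is done.

Besides the shell and the picture viewer there is one more tool, called after "Request:" by a JSON object that holds its "method" and its "body". apply_moves: Moves the arm, as the interface text tells. Its arguments: {"type":"object","properties":{"commands":{"type":"array"},"newtons":{"type":"number"}},"required":["commands"]}

```bash
mkdir -p pics; cat > h.py <<'E'
import numpy as np, cv2
from workcell import robot
from scipy.spatial.transform import Rotation as Rn
def Rq(q): return Rn.from_quat([q[1],q[2],q[3],q[0]]).as_matrix()
def cam(name, st=None):
    c=robot.calibration(name)
    K=np.array([[c['fx'],0,c['cx']],[0,c['fy'],c['cy']],[0,0,1]]); d=np.array(c['distortion'],float)
    if 'R' in c: R=np.array(c['R']); t=np.array(c['t']); return K,d,R.T,-R.T@t
    T=np.array(c['T_tool_cam']); Rt=Rq(st['orientation']); 
    return K,d,Rt@T[:3,:3],Rt@T[:3,3]+np.array(st['tcp_pos'])
def rays(C,px):
    K,d,Rwc,o=C
    u=cv2.undistortPoints(np.array(px,float).reshape(-1,1,2),K,d).reshape(-1,2)
    return o,np.c_[u,np.ones(len(u))]@Rwc.T
def plane(C,px,z):
    o,r=rays(C,px); return o+r*((z-o[2])/r[:,2])[:,None]
def tri(C1,p1,C2,p2):
    o1,r1=rays(C1,[p1]);o2,r2=rays(C2,[p2])
    s=np.linalg.lstsq(np.c_[r1[0],-r2[0]],o2-o1,rcond=None)[0]
    a=o1+r1[0]*s[0];b=o2+r2[0]*s[1]; return (a+b)/2,np.linalg.norm(a-b)
E
python3 - <<'E'
from h import *
st=robot.get_state(); print(st)
for n in('side','top','wrist'):
    im=robot.snapshot(n); cv2.imwrite(f'pics/{n}0.png',im); C=cam(n,st); print(n,C[0][0,0],C[3],C[2][:,2])
print(np.round(Rq(st['orientation']),3), robot.calibration('wrist')['T_tool_cam'])
E
```

```text
{'t': 0.0, 'q': array([ 1.18941272e+00,  3.51240413e-01,  1.65238899e+00, -1.33600509e-05,
        1.13910438e+00, -8.45931080e-02]), 'qd': array([ 6.69117345e-04, -4.33222241e-06, -1.00396030e-03,  8.66010290e-04,
        2.41223989e-03,  8.49789161e-04]), 'joint_efforts': array([ 1.45247457e-03, -4.97321141e+01, -2.85251266e+01,  7.00063258e-02,
        2.56097247e-02, -9.43725763e-05]), 'tcp_pos': array([0.16077785, 0.52585249, 0.40421236]), 'orientation': array([-1.25833645e-04,  1.47848417e-01,  9.89009868e-01, -5.56548357e-04]), 'ft_force': array([ 1.1560221 , -0.01719446, -0.17477   ]), 'moment': array([-0.02629374, -0.02577217,  0.08498364]), 'grip_force': 0.0, 'grip_width': 0.09323288678749264}
side 453.6545050335479 [ 0.40030214 -1.13370251  1.01061513] [ 0.10874169  0.76114222 -0.63940422]
top 466.29675208254895 [ 0.30678936 -0.01434744  1.3934963 ] [ 1.94711049e-01  6.70202470e-04 -9.80860417e-01]
wrist 332.317992158478 [0.09022319 0.5479937  0.38477419] [ 0.25412789 -0.07912396 -0.96392863]
[[-0.956  0.292 -0.   ]
 [ 0.292  0.956 -0.001]
 [ 0.    -0.001 -1.   ]] [[-5.86939275e-04 -9.63906946e-01 -2.66238718e-01  7.39436158e-02]
 [ 9.99999823e-01 -5.40196569e-04 -2.48799072e-04  5.61851719e-04]
 [ 9.59979119e-05 -2.66238817e-01  9.63907093e-01  1.94437829e-02]
 [ 0.00000000e+00  0.00000000e+00  0.00000000e+00  1.00000000e+00]]
```

View pics/top0.png

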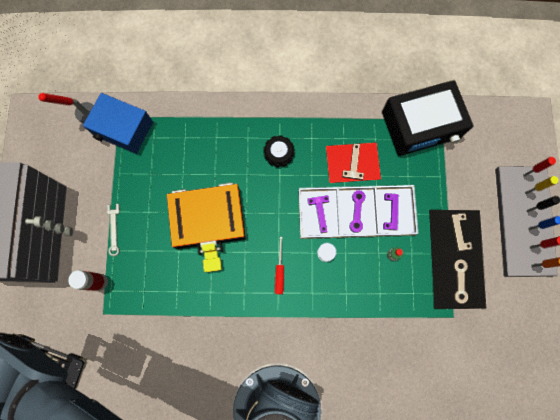

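View pics/side0.png

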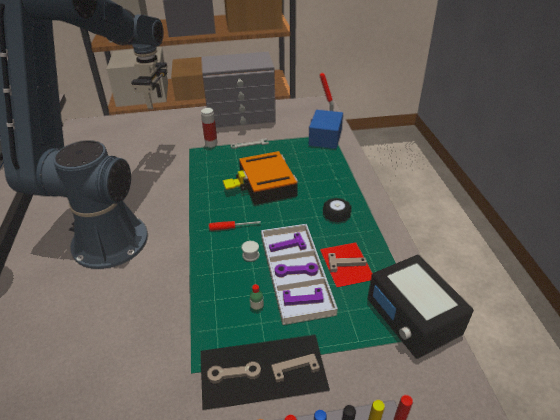

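The top view shows a grey tee on the red plate at (353,162), with the channel and link on the black mat, so the target is the purple tee at (319,213) in the left bin. The case is at (206,216) with its latch pad at (211,265).

```bash
cat >> h.py <<'E'
H=lambda im:cv2.cvtColor(im,cv2.COLOR_BGR2HSV)
def comps(m,amin=60):
    n,l,s,c=cv2.connectedComponentsWithStats(m); return [(l==i,s[i],c[i]) for i in range(1,n) if s[i][4]>amin]
PUR=((130,80,60),(165,255,255)); YEL=((24,130,90),(35,255,255)); ORA=((8,150,100),(22,255,255)); RED=((0,0,0),(0,0,0))
def mask(im,r): return cv2.inRange(H(im),np.array(r[0]),np.array(r[1]))
E
python3 - <<'E'
from h import *
top=cv2.imread('pics/top0.png');side=cv2.imread('pics/side0.png');T=cam('top');S=cam('side')
for nm,r in (('pur',PUR),('yel',YEL),('ora',ORA)):
    for n,im,C in(('top',top,T),('side',side,S)):
        for m,s,c in comps(mask(im,r)):
            z={'pur':.021,'yel':.041,'ora':.067}[nm]
            ct=max(cv2.findContours(m.astype(np.uint8),0,2)[0],key=cv2.contourArea).reshape(-1,2)
            w=plane(C,ct,z)[:,:2]; ctr=plane(C,[c],z)[0]
            (cx,cy),(a,b),ang=cv2.minAreaRect((w*1000).astype(np.float32))
            print(nm,n,s,np.round(c,1),'ctr',np.round(ctr,3),'rect',np.round([cx,cy,a,b,ang],1))
            if n=='top': box=cv2.boxPoints(((cx,cy),(a,b),ang)); print(np.round(box).tolist())
for n,im,x0,y0,w,h in(('top',top,160,180,180,90),('side',side,210,140,110,110)):
    cv2.imwrite(f'pics/crop_{n}.png',cv2.resize(im[y0:y0+h,x0:x0+w],None,fx=4.4,fy=4.4,interpolation=cv2.INTER_CUBIC))
E
```

```text
pur top [350 190  16  42 343] [357.2 210.9] ctr [ 0.574 -0.237  0.021] rect [ 575.  -236.7   39.2  127.3   83.3]
[[510.0, -249.0], [636.0, -264.0], [640.0, -225.0], [514.0, -210.0]]
pur top [383 193  16  37 334] [392.3 211.3] ctr [ 0.573 -0.343  0.021] rect [ 574.7 -337.9   42.8  109.8   86.1]
[[518.0, -356.0], [628.0, -363.0], [631.0, -320.0], [521.0, -313.0]]
pur top [308 195  21  38 327] [319.8 209.9] ctr [ 0.576 -0.124  0.021] rect [ 565.2 -119.2   60.4  113.    89.9]
[[509.0, -149.0], [622.0, -149.0], [622.0, -89.0], [509.0, -89.0]]
pur side [269 233  37  19 311] [288.8 243.3] ctr [ 0.571 -0.132  0.021] rect [ 563.7 -134.2  110.5   74.8   11.3]
pur side [275 263  44  14 388] [295.9 269.4] ctr [ 0.573 -0.243  0.021] rect [ 575.  -243.9   47.9  127.2   82.9]
pur side [283 288  40  17 404] [302.8 297.7] ctr [ 0.573 -0.35   0.021] rect [ 573.4 -344.7   51.2  108.6   85.3]
yel top [202 244  20  28 405] [210.7 258.3] ctr [0.425 0.194 0.041] rect [428.8 194.   79.7  50.    9. ]
[[385.0, 212.0], [393.0, 163.0], [472.0, 175.0], [464.0, 225.0]]
yel side [223 170  22  19 179] [233.5 180.7] ctr [0.426 0.201 0.041] rect [435.6 205.8 115.6  65.2  36.5]
yel side [372 400  13  13 114] [378.2 405.3] ctr [ 0.675 -0.693  0.041] rect [ 675.4 -692.8   26.1   26.    59.6]
ora top [ 167  184   77   63 3608] [204.8 215. ] ctr [0.548 0.212 0.067] rect [549.5 213.  158.3 210.8   8.9]
[[455.0, 305.0], [488.0, 97.0], [644.0, 121.0], [611.0, 329.0]]
ora side [ 239  151   58   41 1385] [266.8 171. ] ctr [0.549 0.202 0.067] rect [549.3 209.7 159.1 216.3   8.7]
```

View pics/crop_top.png

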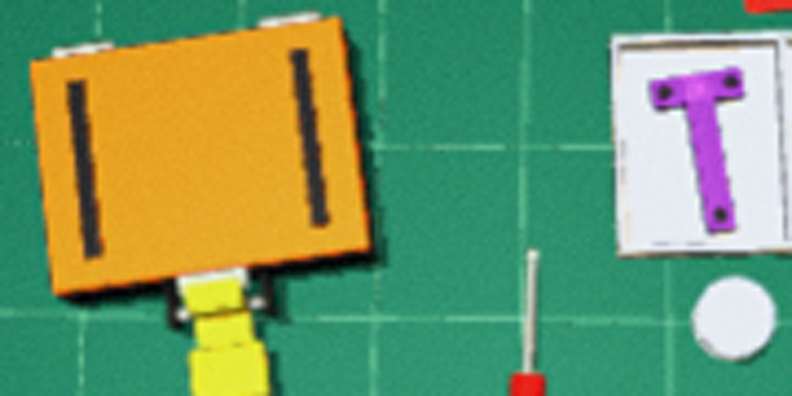

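View pics/crop_side.png

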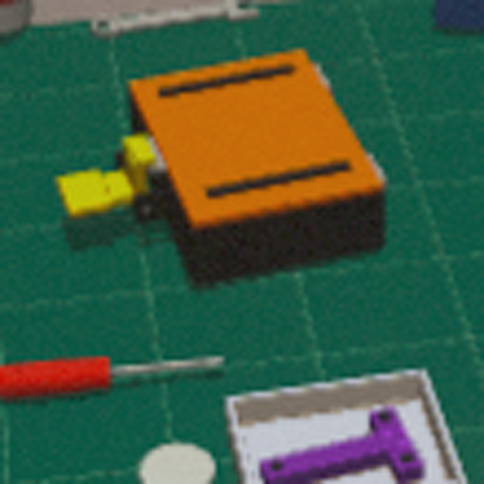

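The crops confirm it: the case is yawed about 8.8° and the pad centre is near (0.407, 0.190). The tee bar runs roughly along x with its crossbar on the far side. I'll shut the gripper and move above the latch pad, with the tool yawed to match the case.

Request:
{"method": "apply_moves", "body": {"commands": [{"x": -0.033,"y": -0.025,"z": 0.008,"wz": -5,"gripper": 1},{"x": -0.066,"y": -0.05,"z": 0.016,"wz": -10,"gripper": 1},{"x": -0.098,"y": -0.075,"z": 0.024,"wz": -16,"gripper": 1},{"x": -0.13,"y": -0.1,"z": 0.032,"wz": -21,"gripper": 1},{"x": -0.163,"y": -0.125,"z": 0.04,"wz": -26,"gripper": 1}], "newtons": 20}}

```text
invalid input
```

```bash
cat >> h.py <<'E'
def goto(x,y,z,yaw=None):
    "shift in tool axes to a world TCP position, turn so that tool x points to yaw (deg)"
    st=robot.get_state(); R=Rq(st['orientation']); d=R.T@(np.array([x,y,z])-st['tcp_pos'])
    a=np.degrees(np.arctan2(R[1,0],R[0,0])); 
    print('t %.2f'%st['t'],'tcp',np.round(st['tcp_pos'],4),'yaw %.1f'%a,'tilt',np.round(R[:2,2],3),'F',np.round(st['ft_force'],1),'w %.4f g %.1f'%(st['grip_width'],st['grip_force']))
    print('shift',np.round(d,4),'wz',None if yaw is None else round(-((yaw-a+180)%360-180),1))
E
python3 -c "
from h import *
goto(.403,.189,.27,188.8)
im=robot.snapshot('wrist');st=robot.get_state()
T=cam('top');S=cam('side');t=cv2.imread('pics/top0.png');s=cv2.imread('pics/side0.png')
# tee: ends of bar, top view at two heights + triangulated height from bar-end corner
for im,C,n in((t,T,'top'),(s,S,'side')):
    m=sorted(comps(mask(im,PUR)),key=lambda k:k[2][0])[0][0]
    if n=='side': m=[k for k in comps(mask(im,PUR))][0][0]
    ys,xs=np.nonzero(m); w=plane(C,np.c_[xs,ys],.021)[:,:2]
    c=w.mean(0); u=np.linalg.svd(w-c)[2][0]; u*=np.sign(u[0]); print(n,c.round(4),np.degrees(np.arctan2(u[1],u[0])).round(1),[xs[ys.argmax()],ys.max()])
"
```

```text
t 0.15 tcp [0.1608 0.5259 0.4044] yaw 163.0 tilt [-0.    -0.001] F [-0.1  0.8  0.2] w 0.0929 g 0.0
shift [-0.3301 -0.2512  0.1345] wz -25.8
top [ 0.5758 -0.1245] 9.2 [np.int64(321), np.int64(232)]
side [ 0.5714 -0.1321] 9.0 [np.int64(271), np.int64(251)]
```

Request:
{"method": "apply_moves", "body": {"commands": [{"x": -0.033,"y": -0.025,"z": 0.008,"wx": 0,"wy": 0,"wz": -5,"gripper": 1},{"x": -0.066,"y": -0.05,"z": 0.016,"wx": 0,"wy": 0,"wz": -10,"gripper": 1},{"x": -0.098,"y": -0.075,"z": 0.024,"wx": 0,"wy": 0,"wz": -16,"gripper": 1},{"x": -0.13,"y": -0.1,"z": 0.032,"wx": 0,"wy": 0,"wz": -21,"gripper": 1},{"x": -0.163,"y": -0.125,"z": 0.04,"wx": 0,"wy": 0,"wz": -26,"gripper": 1}], "newtons": 20}}

```text
t: 0.62
tcp_pos: [0.2801, 0.3578, 0.3646]
orientation: [0.0, -0.081, 0.997, 0.0]
ft_force: [1.0, 0.8, -1.1]
grip_width: 0.0642
grip_force: 0.0
```

Request:
{"method": "apply_moves", "body": {"commands": [{"x": -0.019,"y": -0.036,"z": 0.008,"wx": 0,"wy": 0,"wz": 0,"gripper": 1},{"x": -0.038,"y": -0.073,"z": 0.016,"wx": 0,"wy": 0,"wz": 0,"gripper": 1},{"x": -0.058,"y": -0.11,"z": 0.024,"wx": 0,"wy": 0,"wz": 0,"gripper": 1},{"x": -0.077,"y": -0.147,"z": 0.032,"wx": 0,"wy": 0,"wz": 0,"gripper": 1},{"x": -0.096,"y": -0.184,"z": 0.04,"wx": 0,"wy": 0,"wz": 0,"gripper": 1}]}}

```text
t: 1.03
tcp_pos: [0.4021, 0.1935, 0.3253]
orientation: [0.0, -0.078, 0.997, 0.0]
ft_force: [0.7, 1.1, 0.2]
grip_width: 0.0306
grip_force: 0.0
```

```bash
python3 -c "
from h import *
goto(.403,.189,.245,188.8)
st=robot.get_state();im=robot.snapshot('wrist');cv2.imwrite('pics/wrist1.png',im);C=cam('wrist',st)
T=cam('top');t=cv2.imread('pics/top0.png')
# yellow front pad: front-corner pixels
def front(im,C,z):
    m=max(comps(mask(im,YEL)),key=lambda k:k[1][4])[0]; ys,xs=np.nonzero(m); w=plane(C,np.c_[xs,ys],z)[:,:2]
    u=np.array([.988,.153]); v=np.array([-.153,.988]); a=w@u; f=np.percentile(a,1.)
    k=a<f+.03; return f,np.percentile(w[k]@v,[2,98]),'pad centre',u*(f+.018)+v*np.percentile(w[k]@v,[2,98]).mean()
for z in(.031,.041,.051): print(z,front(t,T,z),front(im,C,z))
"
```

```text
t 1.03 tcp [0.4021 0.1935 0.3253] yaw -171.0 tilt [0. 0.] F [0.7 1.1 0.2] w 0.0306 g 0.0
shift [-0.0002 -0.0046  0.0803] wz 0.2
0.031 (np.float64(0.4151358118361612), array([0.10309909, 0.15145914]), 'pad centre', array([0.40846448, 0.19202154])) (np.float64(0.41931272210799875), array([0.10186869, 0.15018561]), 'pad centre', array([0.41278282, 0.19142367]))
0.041 (np.float64(0.4142974750024905), array([0.1019078 , 0.14988571]), 'pad centre', array([0.4078477, 0.1905275])) (np.float64(0.41690855279337025), array([0.10290841, 0.14944297]), 'pad centre', array([0.41038477, 0.19120259]))
0.051 (np.float64(0.41345913816881963), array([0.10070246, 0.14832563]), 'pad centre', array([0.40723098, 0.18903312])) (np.float64(0.41450438347874186), array([0.10394675, 0.14870156]), 'pad centre', array([0.40798673, 0.19098144]))
```

View pics/wrist1.png

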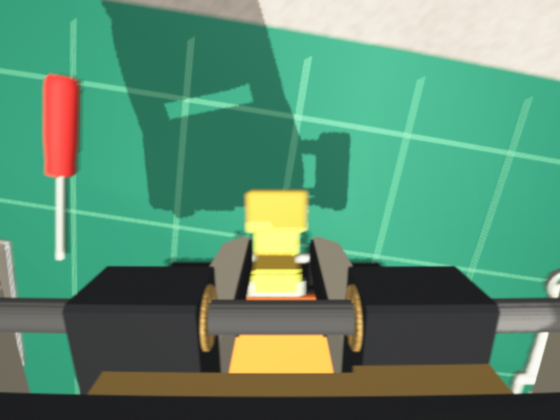

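The wrist view shows the pad at (276,210), just ahead of the closing fingers. Two views put it at (0.408, 0.191) and about 41 mm high. I'll descend next.

Request:
{"method": "apply_moves", "body": {"commands": [{"x": -0.001,"y": -0.003,"z": 0.03,"wx": 0,"wy": 0,"wz": 0,"gripper": 1},{"x": -0.001,"y": -0.003,"z": 0.06,"wx": 0,"wy": 0,"wz": 0,"gripper": 1},{"x": -0.001,"y": -0.003,"z": 0.08,"wx": 0,"wy": 0,"wz": 0,"gripper": 1},{"x": -0.001,"y": -0.003,"z": 0.092,"wx": 0,"wy": 0,"wz": 0,"gripper": 1},{"x": -0.001,"y": -0.003,"z": 0.097,"wx": 0,"wy": 0,"wz": 0,"gripper": 1}]}}

```text
t: 1.5
tcp_pos: [0.4023, 0.1923, 0.2268]
orientation: [-0.001, -0.078, 0.997, -0.0]
ft_force: [-2.6, -1.0, 2.8]
grip_width: 0.0005
grip_force: 1.5
```

Request:
{"method": "apply_moves", "body": {"commands": [{"x": 0,"y": 0,"z": 0.003,"wx": 0,"wy": 0,"wz": 0,"gripper": 1},{"x": 0,"y": 0,"z": 0.006,"wx": 0,"wy": 0,"wz": 0,"gripper": 1},{"x": 0,"y": 0,"z": 0.009,"wx": 0,"wy": 0,"wz": 0,"gripper": 1},{"x": 0,"y": 0,"z": 0.012,"wx": 0,"wy": 0,"wz": 0,"gripper": 1},{"x": 0,"y": 0,"z": 0.013,"wx": 0,"wy": 0,"wz": 0,"gripper": 1}]}}

```text
t: 1.92
tcp_pos: [0.4028, 0.1926, 0.2156]
orientation: [0.0, -0.078, 0.997, 0.0]
ft_force: [-3.1, -0.6, 4.4]
grip_width: 0.0007
grip_force: 2.2
```

```bash
python3 -c "
from h import *
goto(.403,.189,.214,188.8)
T=cam('top');im=robot.snapshot('top');print([ (k[1],k[2].round(1)) for k in comps(mask(im,ORA))])"
```

```text
t 1.92 tcp [0.4028 0.1926 0.2156] yaw -171.0 tilt [0. 0.] F [-3.1 -0.6  4.4] w 0.0007 g 2.2
shift [ 0.0003 -0.0035  0.0016] wz 0.2
[(array([ 167,  183,   76,   60, 3375], dtype=int32), array([203.6, 212.6]))]
```

Request:
{"method": "apply_moves", "body": {"commands": [{"x": 0,"y": 0,"z": 0.001,"wx": 0,"wy": 0,"wz": 0,"gripper": 1},{"x": 0,"y": 0,"z": 0.001,"wx": 0,"wy": 0,"wz": 0,"gripper": 1},{"x": 0,"y": 0,"z": 0.001,"wx": 0,"wy": 0,"wz": 0,"gripper": 1},{"x": 0,"y": 0,"z": 0.001,"wx": 0,"wy": 0,"wz": 0,"gripper": 1},{"x": 0,"y": 0,"z": 0.001,"wx": 0,"wy": 0,"wz": 0,"gripper": 1}]}}

```text
t: 2.38
tcp_pos: [0.4029, 0.1925, 0.2146]
orientation: [0.0, -0.078, 0.997, 0.0]
ft_force: [-2.4, -0.5, 3.3]
grip_width: 0.0009
grip_force: 2.1
```

Request:
{"method": "apply_moves", "body": {"commands": [{"x": 0,"y": 0,"z": 0,"wx": 0,"wy": 0,"wz": 0,"gripper": 1},{"x": 0,"y": 0,"z": 0,"wx": 0,"wy": 0,"wz": 0,"gripper": 1},{"x": 0,"y": 0,"z": 0,"wx": 0,"wy": 0,"wz": 0,"gripper": 1},{"x": 0,"y": 0,"z": 0,"wx": 0,"wy": 0,"wz": 0,"gripper": 1},{"x": 0,"y": 0,"z": 0,"wx": 0,"wy": 0,"wz": 0,"gripper": 1}]}}

```text
t: 2.8
tcp_pos: [0.4028, 0.1925, 0.2146]
orientation: [0.0, -0.078, 0.997, 0.0]
ft_force: [-1.4, 0.0, 3.7]
grip_width: 0.0005
grip_force: 2.1
```

Request:
{"method": "apply_moves", "body": {"commands": [{"x": 0,"y": 0,"z": 0,"wx": 0,"wy": 0,"wz": 0,"gripper": 1},{"x": 0,"y": 0,"z": 0,"wx": 0,"wy": 0,"wz": 0,"gripper": 1},{"x": 0,"y": 0,"z": 0,"wx": 0,"wy": 0,"wz": 0,"gripper": 1},{"x": 0,"y": 0,"z": 0,"wx": 0,"wy": 0,"wz": 0,"gripper": 1},{"x": 0,"y": 0,"z": 0,"wx": 0,"wy": 0,"wz": 0,"gripper": 1}]}}

```text
t: 3.22
tcp_pos: [0.4028, 0.1925, 0.2145]
orientation: [0.0, -0.078, 0.997, 0.0]
ft_force: [-1.7, -0.8, 5.0]
grip_width: 0.0005
grip_force: 2.1
```

```bash
python3 -c "
from h import *
goto(.403,.189,.3,188.8)
im=robot.snapshot('side');cv2.imwrite('pics/side1.png',im)"
```

```text
t 3.22 tcp [0.4028 0.1925 0.2145] yaw -171.0 tilt [0. 0.] F [-1.7 -0.8  5. ] w 0.0005 g 2.1
shift [ 0.0004 -0.0035 -0.0855] wz 0.2
```

View pics/side1.png

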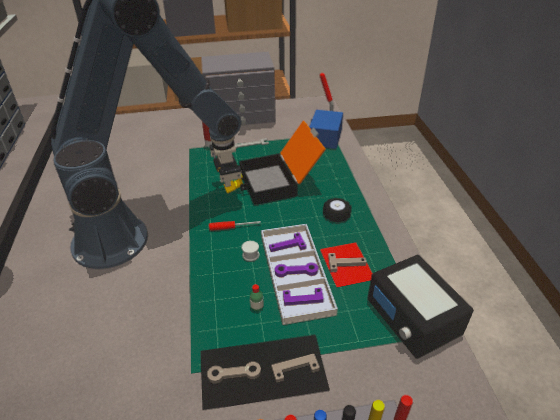

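The lid stands fully open, with its panel at (303,152) and the inner floor showing at (268,178). I'll rise and go to look at the tee.

Request:
{"method": "apply_moves", "body": {"commands": [{"x": 0,"y": 0,"z": -0.04,"wx": 0,"wy": 0,"wz": 0,"gripper": 0},{"x": 0,"y": 0,"z": -0.08,"wx": 0,"wy": 0,"wz": 0,"gripper": 0},{"x": 0,"y": 0,"z": -0.12,"wx": 0,"wy": 0,"wz": 0,"gripper": 0},{"x": 0,"y": 0,"z": -0.15,"wx": 0,"wy": 0,"wz": 0,"gripper": 0},{"x": 0,"y": -0.02,"z": -0.18,"wx": 0,"wy": 0,"wz": 0,"gripper": 0}]}}

```text
t: 3.68
tcp_pos: [0.4055, 0.1739, 0.3965]
orientation: [0.001, -0.079, 0.997, 0.0]
ft_force: [0.3, 1.0, -0.9]
grip_width: 0.029
grip_force: 0.0
```

Request:
{"method": "apply_moves", "body": {"commands": [{"x": -0.016,"y": -0.033,"z": 0,"wx": 0,"wy": 0,"wz": 0,"gripper": 0},{"x": -0.033,"y": -0.065,"z": 0,"wx": 0,"wy": 0,"wz": 0,"gripper": 0},{"x": -0.05,"y": -0.1,"z": 0,"wx": 0,"wy": 0,"wz": 0,"gripper": 0},{"x": -0.066,"y": -0.132,"z": 0,"wx": 0,"wy": 0,"wz": 0,"gripper": 0},{"x": -0.083,"y": -0.165,"z": 0,"wx": 0,"wy": 0,"wz": 0,"gripper": 0}]}}

```text
t: 4.1
tcp_pos: [0.5144, 0.021, 0.3944]
orientation: [0.0, -0.078, 0.997, -0.0]
ft_force: [-0.3, 1.5, -0.5]
grip_width: 0.0462
grip_force: 0.0
```

Request:
{"method": "apply_moves", "body": {"commands": [{"x": -0.016,"y": -0.033,"z": 0,"wx": 0,"wy": 0,"wz": 0,"gripper": 0},{"x": -0.033,"y": -0.065,"z": 0,"wx": 0,"wy": 0,"wz": 0,"gripper": 0},{"x": -0.05,"y": -0.1,"z": 0,"wx": 0,"wy": 0,"wz": 0,"gripper": 0},{"x": -0.066,"y": -0.132,"z": 0,"wx": 0,"wy": 0,"wz": 0,"gripper": 0},{"x": -0.083,"y": -0.16,"z": 0,"wx": 0,"wy": 0,"wz": 0,"gripper": 0}]}}

```text
t: 4.52
tcp_pos: [0.6214, -0.1246, 0.3941]
orientation: [-0.0, -0.078, 0.997, -0.0]
ft_force: [-0.1, 0.3, 0.2]
grip_width: 0.0463
grip_force: 0.0
```

```bash
python3 -c "
from h import *
goto(.576,-.12,.3,189)
st=robot.get_state();im=robot.snapshot('wrist');cv2.imwrite('pics/wrist2.png',im);C=cam('wrist',st)
for m,s,c in comps(mask(im,PUR)):
    ys,xs=np.nonzero(m);w=plane(C,np.c_[xs,ys],.021)[:,:2];q=w.mean(0);u=np.linalg.svd(w-q)[2][0];u*=np.sign(u[0])
    print(s,c.round(1),q.round(4),np.degrees(np.arctan2(u[1],u[0])).round(1))"
```

```text
t 4.52 tcp [ 0.6214 -0.1246  0.3941] yaw -171.1 tilt [-0. -0.] F [-0.1  0.3  0.2] w 0.0463 g 0.0
shift [0.0441 0.0116 0.0941] wz -0.1
[  61   51   50  112 2983] [ 79.1 105.1] [ 0.5745 -0.343 ] -3.9
[ 155   60   53  122 2811] [181.3 119.6] [ 0.5734 -0.2363] -6.0
[ 259   75   56  106 2220] [285.9 139.9] [ 0.5771 -0.1256] 9.6
```

View pics/wrist2.png

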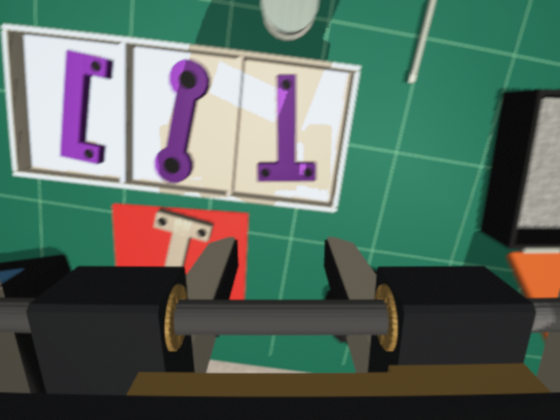

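The wrist view shows the tee at (286,140) in the right-hand bin. The grasp point near its centre of mass is about (0.575, −0.1255), with yaw 9.5°, and the three views agree at z = 21 mm.

Request:
{"method": "apply_moves", "body": {"commands": [{"x": 0.016,"y": 0.002,"z": 0.02,"wx": 0,"wy": 0,"wz": 0,"gripper": 0.15},{"x": 0.032,"y": 0.004,"z": 0.05,"wx": 0,"wy": 0,"wz": -0.5,"gripper": 0.15},{"x": 0.047,"y": 0.0065,"z": 0.085,"wx": 0,"wy": 0,"wz": -0.5,"gripper": 0.15},{"x": 0.047,"y": 0.0065,"z": 0.12,"wx": 0,"wy": 0,"wz": -0.5,"gripper": 0.15},{"x": 0.047,"y": 0.0065,"z": 0.145,"wx": 0,"wy": 0,"wz": -0.5,"gripper": 0.15}]}}

```text
t: 4.98
tcp_pos: [0.572, -0.1231, 0.2468]
orientation: [-0.001, -0.083, 0.997, 0.0]
ft_force: [0.7, 0.0, 0.3]
grip_width: 0.0393
grip_force: 0.0
```

```bash
python3 -c "
from h import *
goto(.5745,-.1255,.194,189.5)
st=robot.get_state();im=robot.snapshot('wrist');cv2.imwrite('pics/wrist3.png',im);C=cam('wrist',st)
for m,s,c in comps(mask(im,PUR)):
    ys,xs=np.nonzero(m);w=plane(C,np.c_[xs,ys],.021)[:,:2];R=Rq(st['orientation']);g=(np.c_[w,0*xs]-st['tcp_pos'])@R
    print(s,c.round(1)); 
    for lo in np.arange(-.06,.1,.015):
        k=abs(g[:,0]-lo)<.005
        if k.sum()>20: print(lo.round(3),g[k,1].min().round(4),g[k,1].max().round(4))"
```

```text
t 4.98 tcp [ 0.572  -0.1231  0.2468] yaw -170.5 tilt [-0.002  0.001] F [0.7 0.  0.3] w 0.0393 g 0.0
shift [-0.0022 -0.0029  0.0528] wz -0.0
[  73  106   78  171 6067] [112.1 184.5]
-0.03 -0.1421 -0.1023
-0.015 -0.1403 -0.1049
0.0 -0.1262 -0.104
0.015 -0.1218 -0.0994
0.03 -0.1176 -0.0957
0.045 -0.116 -0.0819
0.06 -0.1182 -0.0794
0.075 -0.1137 -0.0815
[ 238  131   86  159 5837] [279.  225.9]
-0.045 -0.0292 0.0299
-0.03 -0.0253 0.0275
-0.015 -0.0107 0.0075
0.0 -0.0105 0.0079
0.015 -0.0103 0.0079
0.03 -0.0101 0.0077
0.045 -0.0105 0.0076
0.06 -0.0103 0.0081
```

View pics/wrist3.png

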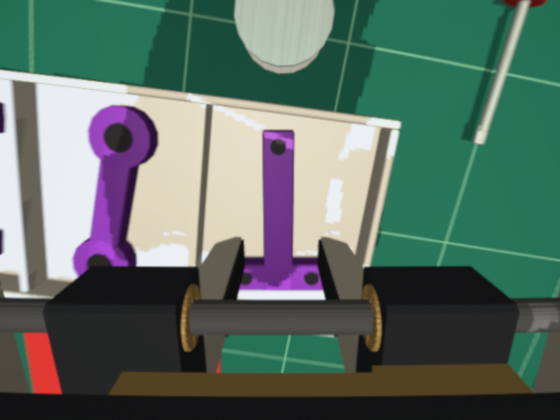

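The bar is centred within 1 mm and aligned between the fingers, with the crossbar clear of the pads. I'll descend and grip.

Request:
{"method": "apply_moves", "body": {"commands": [{"x": 0,"y": -0.001,"z": 0.018,"wx": 0,"wy": 0,"wz": 0,"gripper": 0.15},{"x": 0,"y": -0.001,"z": 0.034,"wx": 0,"wy": 0,"wz": 0,"gripper": 0.15},{"x": 0,"y": -0.001,"z": 0.044,"wx": 0,"wy": 0,"wz": 0,"gripper": 0.15},{"x": 0,"y": -0.001,"z": 0.05,"wx": 0,"wy": 0,"wz": 0,"gripper": 0.15},{"x": 0,"y": -0.001,"z": 0.0525,"wx": 0,"wy": 0,"wz": 0,"gripper": 0.15}]}}

```text
t: 5.45
tcp_pos: [0.5735, -0.1242, 0.1968]
orientation: [-0.0, -0.083, 0.997, 0.0]
ft_force: [0.1, 1.1, -0.0]
grip_width: 0.0396
grip_force: 0.0
```

Request:
{"method": "apply_moves", "body": {"commands": [{"x": 0,"y": 0,"z": 0,"wx": 0,"wy": 0,"wz": 0,"gripper": 1},{"x": 0,"y": 0,"z": 0,"wx": 0,"wy": 0,"wz": 0,"gripper": 1},{"x": 0,"y": 0,"z": 0,"wx": 0,"wy": 0,"wz": 0,"gripper": 1},{"x": 0,"y": 0,"z": 0,"wx": 0,"wy": 0,"wz": 0,"gripper": 1},{"x": 0,"y": 0,"z": 0,"wx": 0,"wy": 0,"wz": 0,"gripper": 1}], "newtons": 35}}

```text
t: 5.87
tcp_pos: [0.5736, -0.1243, 0.1978]
orientation: [0.001, -0.083, 0.997, -0.0]
ft_force: [-0.0, 1.5, 4.4]
grip_width: 0.0195
grip_force: 35.0
```

Request:
{"method": "apply_moves", "body": {"commands": [{"x": 0,"y": 0,"z": -0.006,"wx": 0,"wy": 0,"wz": 0,"gripper": 1},{"x": 0,"y": 0,"z": -0.015,"wx": 0,"wy": 0,"wz": 0,"gripper": 1},{"x": 0,"y": 0,"z": -0.03,"wx": 0,"wy": 0,"wz": 0,"gripper": 1},{"x": 0,"y": 0,"z": -0.045,"wx": 0,"wy": 0,"wz": 0,"gripper": 1},{"x": 0,"y": 0,"z": -0.06,"wx": 0,"wy": 0,"wz": 0,"gripper": 1}]}}

```text
t: 6.28
tcp_pos: [0.5733, -0.1242, 0.2583]
orientation: [0.0, -0.083, 0.997, -0.0]
ft_force: [-0.6, -0.7, -2.4]
grip_width: 0.0195
grip_force: 35.0
```

```bash
python3 -c "
from h import *
goto(.55,.21,.33,188.8)
im=robot.snapshot('wrist');w=cv2.imwrite('pics/w4.png',im)
s=robot.snapshot('side');c=cv2.resize(s[180:330,180:380],None,fx=2.8,fy=2.8)
cv2.imwrite('pics/lift.png',np.hstack([cv2.resize(im,(560,420))[60:360,180:420],c[:300,:]]))"
```

```text
t 6.28 tcp [ 0.5733 -0.1242  0.2583] yaw -170.5 tilt [ 0. -0.] F [-0.6 -0.7 -2.4] w 0.0195 g 35.0
shift [-0.0321  0.3335 -0.0717] wz 0.7
```

View pics/lift.png

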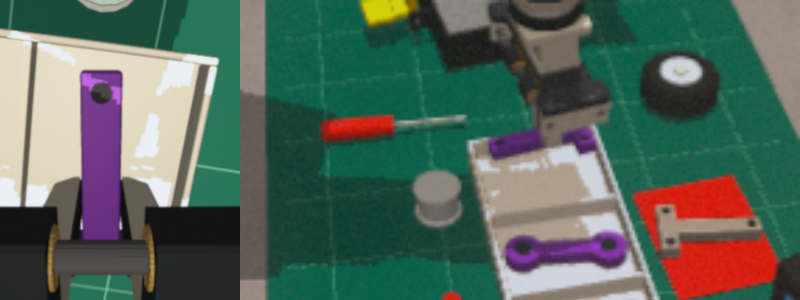

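The tee is held level, with the bar still along the tool's x and the neighbouring link undisturbed. I'll carry it over the case.

Request:
{"method": "apply_moves", "body": {"commands": [{"x": 0,"y": 0.015,"z": -0.03,"wx": 0,"wy": 0,"wz": 0,"gripper": 1},{"x": -0.005,"y": 0.04,"z": -0.055,"wx": 0,"wy": 0,"wz": 0.3,"gripper": 1},{"x": -0.01,"y": 0.075,"z": -0.07,"wx": 0,"wy": 0,"wz": 0.5,"gripper": 1},{"x": -0.015,"y": 0.112,"z": -0.072,"wx": 0,"wy": 0,"wz": 0.7,"gripper": 1},{"x": -0.02,"y": 0.15,"z": -0.072,"wx": 0,"wy": 0,"wz": 0.7,"gripper": 1}]}}

```text
t: 6.8
tcp_pos: [0.5682, 0.0282, 0.3299]
orientation: [0.001, -0.076, 0.997, -0.0]
ft_force: [-0.1, -0.2, -0.8]
grip_width: 0.0195
grip_force: 35.0
```

Request:
{"method": "apply_moves", "body": {"commands": [{"x": -0.005,"y": 0.04,"z": 0,"wx": 0,"wy": 0,"wz": 0,"gripper": 1},{"x": -0.01,"y": 0.08,"z": 0,"wx": 0,"wy": 0,"wz": 0,"gripper": 1},{"x": -0.015,"y": 0.12,"z": 0,"wx": 0,"wy": 0,"wz": 0,"gripper": 1},{"x": -0.019,"y": 0.155,"z": 0,"wx": 0,"wy": 0,"wz": 0,"gripper": 1},{"x": -0.021,"y": 0.18,"z": 0,"wx": 0,"wy": 0,"wz": 0,"gripper": 1}]}}

```text
t: 7.22
tcp_pos: [0.561, 0.211, 0.3284]
orientation: [-0.0, -0.077, 0.997, 0.0]
ft_force: [-0.1, -0.4, -1.2]
grip_width: 0.02
grip_force: 35.0
```

```bash
python3 -c "
from h import *
goto(.560,.214,.215,188.8)
im=robot.snapshot('wrist');s=robot.snapshot('top')
cv2.imwrite('pics/over.png',np.hstack([cv2.resize(im,(400,300)),cv2.resize(s[150:300,130:330],(400,300))]))"
```

```text
t 7.22 tcp [0.561  0.211  0.3284] yaw -171.1 tilt [-0.001  0.   ] F [-0.1 -0.4 -1.2] w 0.0200 g 35.0
shift [0.0004 0.0031 0.1134] wz 0.1
```

View pics/over.png

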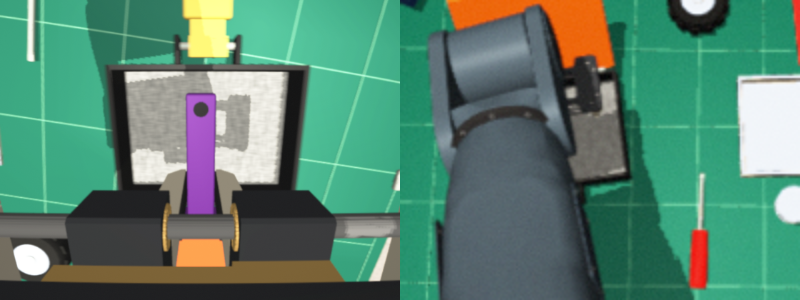

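The part hangs level over the open case and aligned with it, and the wrist housing ends well short of the leaning lid. I'll lower it.

Request:
{"method": "apply_moves", "body": {"commands": [{"x": 0,"y": 0.003,"z": 0.025,"wx": 0,"wy": 0,"wz": 0,"gripper": 1},{"x": 0,"y": 0.003,"z": 0.05,"wx": 0,"wy": 0,"wz": 0,"gripper": 1},{"x": 0,"y": 0.003,"z": 0.075,"wx": 0,"wy": 0,"wz": 0,"gripper": 1},{"x": 0,"y": 0.003,"z": 0.095,"wx": 0,"wy": 0,"wz": 0,"gripper": 1},{"x": 0,"y": 0.003,"z": 0.106,"wx": 0,"wy": 0,"wz": 0,"gripper": 1}]}}

```text
t: 7.73
tcp_pos: [0.5605, 0.2101, 0.2202]
orientation: [-0.002, -0.076, 0.997, -0.0]
ft_force: [-0.9, 0.6, -1.9]
grip_width: 0.0198
grip_force: 35.0
```

Request:
{"method": "apply_moves", "body": {"commands": [{"x": 0,"y": 0,"z": 0.004,"wx": 0,"wy": 0,"wz": 0,"gripper": 1},{"x": 0,"y": 0,"z": 0.008,"wx": 0,"wy": 0,"wz": 0,"gripper": 1},{"x": 0,"y": 0,"z": 0.012,"wx": 0,"wy": 0,"wz": 0,"gripper": 1},{"x": 0,"y": 0,"z": 0.016,"wx": 0,"wy": 0,"wz": 0,"gripper": 1},{"x": 0,"y": 0,"z": 0.018,"wx": 0,"wy": 0,"wz": 0,"gripper": 1}]}}

```text
t: 8.15
tcp_pos: [0.5613, 0.2111, 0.2053]
orientation: [0.0, -0.077, 0.997, 0.0]
ft_force: [-0.0, 0.0, -0.9]
grip_width: 0.0194
grip_force: 35.0
```

Request:
{"method": "apply_moves", "body": {"commands": [{"x": 0,"y": 0,"z": 0.001,"wx": 0,"wy": 0,"wz": 0,"gripper": 1},{"x": 0,"y": 0,"z": 0.002,"wx": 0,"wy": 0,"wz": 0,"gripper": 1},{"x": 0,"y": 0,"z": 0.003,"wx": 0,"wy": 0,"wz": 0,"gripper": 1},{"x": 0,"y": 0,"z": 0.003,"wx": 0,"wy": 0,"wz": 0,"gripper": 1},{"x": 0,"y": 0,"z": 0.003,"wx": 0,"wy": 0,"wz": 0,"gripper": 1}]}}

```text
t: 8.57
tcp_pos: [0.5612, 0.2111, 0.2021]
orientation: [0.0, -0.077, 0.997, 0.0]
ft_force: [0.3, -0.4, -1.0]
grip_width: 0.0194
grip_force: 35.0
```

Request:
{"method": "apply_moves", "body": {"commands": [{"x": 0,"y": 0,"z": 0.0006,"wx": 0,"wy": 0,"wz": 0,"gripper": 1},{"x": 0,"y": 0,"z": 0.0012,"wx": 0,"wy": 0,"wz": 0,"gripper": 1},{"x": 0,"y": 0,"z": 0.0018,"wx": 0,"wy": 0,"wz": 0,"gripper": 1},{"x": 0,"y": 0,"z": 0.0024,"wx": 0,"wy": 0,"wz": 0,"gripper": 1},{"x": 0,"y": 0,"z": 0.003,"wx": 0,"wy": 0,"wz": 0,"gripper": 1}]}}

```text
t: 8.98
tcp_pos: [0.5612, 0.2111, 0.1989]
orientation: [-0.0, -0.077, 0.997, -0.0]
ft_force: [0.2, 0.2, -0.9]
grip_width: 0.0198
grip_force: 35.0
```

Request:
{"method": "apply_moves", "body": {"commands": [{"x": 0,"y": 0,"z": 0.0005,"wx": 0,"wy": 0,"wz": 0,"gripper": 1},{"x": 0,"y": 0,"z": 0.001,"wx": 0,"wy": 0,"wz": 0,"gripper": 1},{"x": 0,"y": 0,"z": 0.0015,"wx": 0,"wy": 0,"wz": 0,"gripper": 1},{"x": 0,"y": 0,"z": 0.0015,"wx": 0,"wy": 0,"wz": 0,"gripper": 1},{"x": 0,"y": 0,"z": 0.0015,"wx": 0,"wy": 0,"wz": 0,"gripper": 1}]}}

```text
t: 9.4
tcp_pos: [0.5612, 0.2111, 0.1978]
orientation: [0.0, -0.077, 0.997, -0.0]
ft_force: [-1.8, -0.7, 5.1]
grip_width: 0.0196
grip_force: 35.0
```

There's contact at the same height as in the bin (5 N), so the part rests on the floor. I'll release and retreat straight up.

Request:
{"method": "apply_moves", "body": {"commands": [{"x": 0,"y": 0,"z": -0.0005,"wx": 0,"wy": 0,"wz": 0,"gripper": 0.45},{"x": 0,"y": 0,"z": -0.0005,"wx": 0,"wy": 0,"wz": 0,"gripper": 0.3},{"x": 0,"y": 0,"z": -0.0005,"wx": 0,"wy": 0,"wz": 0,"gripper": 0.15},{"x": 0,"y": 0,"z": -0.0005,"wx": 0,"wy": 0,"wz": 0,"gripper": 0.15},{"x": 0,"y": 0,"z": -0.0005,"wx": 0,"wy": 0,"wz": 0,"gripper": 0.15}]}}

```text
t: 9.82
tcp_pos: [0.5612, 0.2111, 0.1979]
orientation: [-0.0, -0.077, 0.997, -0.0]
ft_force: [0.1, -0.4, 0.5]
grip_width: 0.0391
grip_force: 0.0
```

Request:
{"method": "apply_moves", "body": {"commands": [{"x": 0,"y": 0,"z": -0.01,"wx": 0,"wy": 0,"wz": 0,"gripper": 0.15},{"x": 0,"y": 0,"z": -0.03,"wx": 0,"wy": 0,"wz": 0,"gripper": 0.15},{"x": 0,"y": 0,"z": -0.06,"wx": 0,"wy": 0,"wz": 0,"gripper": 0.15},{"x": 0,"y": 0,"z": -0.1,"wx": 0,"wy": 0,"wz": 0,"gripper": 0.15},{"x": 0,"y": 0,"z": -0.14,"wx": 0,"wy": 0,"wz": 0,"gripper": 0.15}]}}

```text
t: 10.23
tcp_pos: [0.5608, 0.211, 0.3399]
orientation: [-0.001, -0.077, 0.997, -0.0]
ft_force: [0.2, 0.8, 0.7]
grip_width: 0.0397
grip_force: 0.0
```

Request:
{"method": "apply_moves", "body": {"commands": [{"x": 0,"y": 0,"z": -0.03,"wx": 0,"wy": 0,"wz": 0,"gripper": 0.15},{"x": 0,"y": 0,"z": -0.05,"wx": 0,"wy": 0,"wz": 0,"gripper": 0.15},{"x": 0,"y": 0,"z": -0.06,"wx": 0,"wy": 0,"wz": 0,"gripper": 0.15},{"x": 0,"y": 0,"z": -0.06,"wx": 0,"wy": 0,"wz": 0,"gripper": 0.15},{"x": 0,"y": 0,"z": -0.06,"wx": 0,"wy": 0,"wz": 0,"gripper": 0.15}]}}

```text
t: 10.65
tcp_pos: [0.5609, 0.211, 0.3974]
orientation: [-0.0, -0.077, 0.997, -0.0]
ft_force: [-0.3, 0.5, -0.7]
grip_width: 0.0396
grip_force: 0.0
```

```bash
python3 -c "
from h import *
goto(.560,.214,.215,188.8)
st=robot.get_state();im=robot.snapshot('wrist');s=robot.snapshot('side');C=cam('wrist',st)
cv2.imwrite('pics/done.png',np.hstack([cv2.resize(im,(400,300)),cv2.resize(s[110:260,190:390],(400,300))]))
for m,q,c in comps(mask(im,PUR)): print(q,plane(C,[c],.021).round(3))"
```

```text
t 10.65 tcp [0.5609 0.211  0.3974] yaw -171.2 tilt [-0.001 -0.   ] F [-0.3  0.5 -0.7] w 0.0396 g 0.0
shift [0.0004 0.0031 0.1824] wz -0.0
[ 253  121   57  100 2409] [[0.562 0.211 0.021]]
```

View pics/done.png

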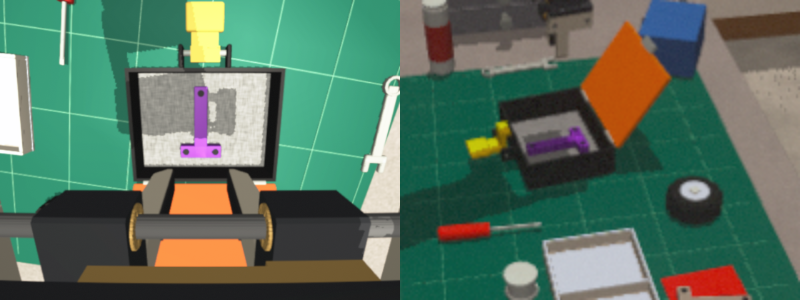

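The tee lies flat on the case floor, centred and released at (0.562, 0.211), and the lid is fully open.

```bash
python3 -c "
from workcell import robot
print(robot.finish_job())"
```

```text
the job is handed in; nothing more can be done
None
```

Job handed in at about 10.7 s: the lid sprang fully open without the robot touching it, and the purple tee, which matches the sample, was lowered into the open case and released flat near the middle of its floor; the hand-in reported no score.

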